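# Eject a test cartridge and trap it with the other finger

### The job

Take the test cartridge out of the reader: stand one finger close in front of the cartridge and press the long eject key beside it with the other finger, so that the cartridge pops out only a little way (at most about 3 cm) and is trapped against the waiting finger while the spring still pushes it. Then let it follow that finger out slowly until it is wholly out of the housing and the spring pusher is spent, and leave it standing upright on the outlet, not past the outlet's end, with the key up again. The cartridge is only blocked and never lifted, and leave the things standing around where they are.

Things in the scene. Friction and masses are not known exactly. Their poses are not given: they have to be found in the camera images.
- reader: Fixed grey and white cartridge reader, 245 mm long. Origin: on the bench under the front face of the cartridge as it sits at the start; its -x axis is the way the cartridge comes out, +y the side with the eject key, z up. White block round the key: 36 mm high, x -95 to +15, y +33 to +73 mm.
- mouth (a point): Centre of the mouth of the tunnel in the grey housing, on the outlet floor: (+30, 0, +20) mm in the reader's frame. The cartridge's tail sits in this tunnel. The housing lies behind it: x +30 to +135, y -62 to +74 mm, 82 mm high.
- outlet_end (a point): Middle of the open end of the flat outlet, on its floor: (-120, 0, +20) mm in the reader's frame. The outlet lies between two low rails, tops 29 mm above the bench, inner faces at y = -25.5 and +25.5 mm.
- cartridge_center (a point): Centre (half-way up) of the white cartridge in the reader: loose, slippery upright block, 80 mm long (reader x), 30 wide, 40 high, 60 g; shoulders 48 wide, 14 high on its last 14 mm. Starts at (+40, 0, +40) mm in the reader's frame: top 60 mm above the bench, front face at x = 0, 30 mm of it outside the housing. Unless a finger blocks its front, it shoots off the outlet in about 0.3 s.
- key_top (a point): Centre of the top of the long grey eject key, 90 mm (reader x) by 20 mm (reader y). With the key up it lies at (-40, +52, +52) mm in the reader's frame, so the key runs from x = -85 to +5 mm beside the outlet and a finger can slide along it. Its middle line is 52 mm from the outlet's.
- eject_key (a joint): Travel of the eject key, m: 0 up, 0.010 fully down (top then 42 mm above the bench, 6 mm above its block, 18 mm below the cartridge's top). Springs back when let go; 2 N to start, 5 N at the bottom. Two gate posts that hold the cartridge's shoulders go down with it and let go at 5 to 7 mm.
- pusher (a joint): Travel of the spring pusher plate behind the cartridge, m: 0 pressed in (start), 0.050 fully out (spent), its face then flush with the mouth of the housing and the whole cartridge outside. It pushes the cartridge to the reader's -x with 2.6 N at the start, falling to 1.2 N at the end.
- spare_cartridge: Bystander: a second cartridge of the same shape standing loose on the bench beside the reader; origin at the centre of its underside. Not to be disturbed.
- carrier: Bystander: loose ivory tube carrier, 32 x 188 x 78 mm; origin at the centre of its underside. Not to be disturbed.
- pen: Bystander: loose black marker pen lying on the bench, 49 x 116 x 16 mm; origin at the centre of its underside. Not to be disturbed.
- mouse: Bystander: loose black computer mouse, 62 x 112 x 35 mm; origin at the centre of its underside. Not to be disturbed.
Not all that is in view belongs to the job. Leave any purple look-alike of the part that bears cartridge_center alone.

How it is judged:
By the outcome, as a careful person would: the job done as asked, in the order asked, and still so for the second after the job is handed in, with the robot touching nothing.
It also fails if it takes over 35 s, if anything falls off the work surface, if the arm or the gripper's body presses on something with over 40 N, if the wrist force passes 120 N, or if a joint passes its speed limit or range.

### The arm

A 7-joint arm with a two-finger parallel gripper is mounted at the origin on the work surface; the furniture and walls round the work are solid. World frame = base frame: x ahead of the robot, y to its left, z up, the work surface at z = 0. Lengths are in m, angles in rad, forces in N, time in s.
With the tool pointing down it reaches from about 0.4 to 0.875 m from the base axis. Payload 6.5 kg.
Tool frame: the origin (TCP) lies on the centre line of the jaws, within the pads' length; the fingertips stand 14 mm ahead of it and the grasp point (between the pads) lies 5 mm behind it; z points along the fingers, y is the direction in which the jaws open and shut (so a half turn about z gives the same grasp; the last joint's range is limited). The gripper opens to 88 mm and grips with 3 to 60 N. Pads are 18 mm wide; open, the fingers measure 123 mm over their backs; the gripper's body (75 mm by 187 mm) begins 45 mm behind the grasp point.
Start: joints at [-1.392, 0.536, -0.004, 1.538, 0.003, 1.067, -0.071], TCP at [0.158, 0.631, 0.253] pointing down, gripper open.
Joint ranges: [-2.7, 2.7], [-0.37, 2.16], [-1.27, 1.26], [0.24, 2.4], [-1.31, 4.45], [0.19, 1.91], [-2.76, 2.76]. Speed limits (rad/s): [2.39, 2.39, 3.14, 3.14, 3.14, 3.14, 3.14].

### API

Orientations are given as a unit quaternion [w, x, y, z].
In Python, from cell import r gives the robot as it stands. The module is installed in compiled form; this text tells all that it offers.
- The arm moves only by the tool play_rows, never from a script. Its argument "increments" is a list of rows, each a list of 7 numbers: the turn, a rotation vector about the world's x, y, z in degrees, then the shift along the world's x, y, z in m, then the closure, from 0 (fully open) to 1 (shut). A call has 1 to 10 rows; each row shifts and turns the pose as measured when the row begins; what a row does not reach is not made up. A row lasts 1/12 s, in which the tool goes at most 41.7 mm and 7.16 degrees, less where a joint would pass 70% of its speed; a pose out of reach is approached as far as the arm can. A call is refused whole if a number of a shift passes 0.0417 or a number of a turn 7.16, either way. A call with a gripper value outside its range is refused whole. The fingers move at their own pace and stop on an object; "grip_force" is the grip in N (left out, the last holds). Time passes only in rows, so rows that do not move let the fingers close. It gives the time, the measured TCP pose, the force and the opening at its end, in the units of the state.
- r.get_state(): the state, without advancing time (a new reading comes with each control period).
- r.read_camera(name): name is "scene" or "top" or "wrist"; returns (picture, depth): 480x640x3 uint8, blue, green, red; 480x640 float32, m along the optical axis (not along the pixel's ray), 0 where there is no reading.
- r.get_calibration(name): a dict with "mtx" (3x3 intrinsics, pixels), "rvec" (rotation vector, rad) and "tvec" (3), from world to camera coordinates, as OpenCV has them; the wrist camera has in their place "tool_from_camera" (4x4, takes a point from camera to tool coordinates, whose origin is the TCP and whose axes are the flange's). Camera axes: x right, y down, z forward; pixel columns grow to the right and rows downward; lengths in m; the calibration is good to about 2 mm. The wrist camera is an equidistant fisheye: a pixel r from the principal point sees the ray r / f radians off the axis. A picture is of the moment at which its call begins: read the wrist's pose just before it. get_calibration takes no time and is no camera call.
- r.sign_off(): hands the job in, once; it reports no verdict.
The state is a dict: "clock": time; "joints": joint angles; "joint_vel": joint speeds; "joint_efforts": joint torques, N m; "tool_pos": TCP position; "orientation": TCP orientation; "wrist_force": force on the tool from outside, world axes, zero at the start; "ft_torque": the same for the moment, N m; "width": finger opening in m.
Only numpy, scipy, OpenCV 4.12 (cv2) and the standard library are available. Lean on these libraries where they do the work, as an engineer would, in place of code of your own. Each camera call takes 0.05 s, during which the arm holds its last target.

## Working session

There is one attempt and no reset: what is moved stays moved. The work goes in short steps, Python scripts to look and compute and a tool call to move; the robot and the scene stay as the last step left them, time stands still between calls to the robot, and variables do not carry over. Pictures are saved under pics/ and viewed, and the job is handed in when it is done.

Besides the shell and the picture viewer there is one more tool, called after "Request:" as a command line: name --pt "numbers of a row" for each row, then --argument value for the rest. play_rows: Moves the arm, as the interface text tells. Its arguments: {"type":"object","properties":{"increments":{"type":"array"},"grip_force":{"type":"number"}},"required":["increments"]}

```bash
mkdir -p pics; python3 - <<'E'
from cell import r
import cv2,numpy as np
print(r.get_state())
for n in("scene","top"):
    p,d=r.read_camera(n); cv2.imwrite(f"pics/{n}0.png",p); np.savez(f"{n}0.npz",p=p,d=d)
    c=r.get_calibration(n);print(n,c)
print(r.get_calibration("wrist"))
E
```

```text
{'clock': 0.0, 'joints': array([-1.39217822,  0.53715132, -0.00442062,  1.53884596,  0.00258303,
        1.0672863 , -0.07120409]), 'joint_vel': array([ 0.00043121,  0.00077745, -0.00109603,  0.00041875,  0.0006865 ,
       -0.00070311, -0.00119247]), 'joint_efforts': array([-4.63941506e-04, -5.70968986e+01,  9.90550630e-01, -2.51611322e+01,
       -5.62258589e-02,  1.75711146e-02,  1.56386927e-04]), 'tool_pos': array([0.15742734, 0.630054  , 0.25185943]), 'orientation': array([-4.39194232e-05,  1.22081650e-01,  9.92519703e-01, -8.41462051e-04]), 'wrist_force': array([-0.47319744,  0.24245451, -0.00981617]), 'ft_torque': array([ 0.03450598, -0.02624504, -0.02172758]), 'width': 0.08820310603217153}
scene {'mtx': array([[537.38918408,   0.        , 317.17007267],
       [  0.        , 537.38918408, 231.62937141],
       [  0.        ,   0.        ,   1.        ]]), 'rvec': array([ 1.37596936,  2.05270235, -1.0128629 ]), 'tvec': array([ 0.25648207, -0.26299495,  1.73189522])}
top {'mtx': array([[562.40522241,   0.        , 320.23339758],
       [  0.        , 562.40522241, 239.2621315 ],
       [  0.        ,   0.        ,   1.        ]]), 'rvec': array([ 2.17487359, -2.00818902,  0.2386179 ]), 'tvec': array([-0.10582282,  0.56192395,  1.19884891])}
{'mtx': array([[371.64829954,   0.        , 319.75337169],
       [  0.        , 371.64829954, 233.40269034],
       [  0.        ,   0.        ,   1.        ]]), 'tool_from_camera': array([[ 1.47243683e-04, -9.66630796e-01, -2.56173541e-01,
         6.65047854e-02],
       [ 9.99999905e-01,  3.74301086e-05,  4.33544282e-04,
        -9.99001945e-04],
       [-4.09488651e-04, -2.56173580e-01,  9.66630710e-01,
        -1.31991858e-01],
       [ 0.00000000e+00,  0.00000000e+00,  0.00000000e+00,
         1.00000000e+00]])}
```

View pics/scene0.png

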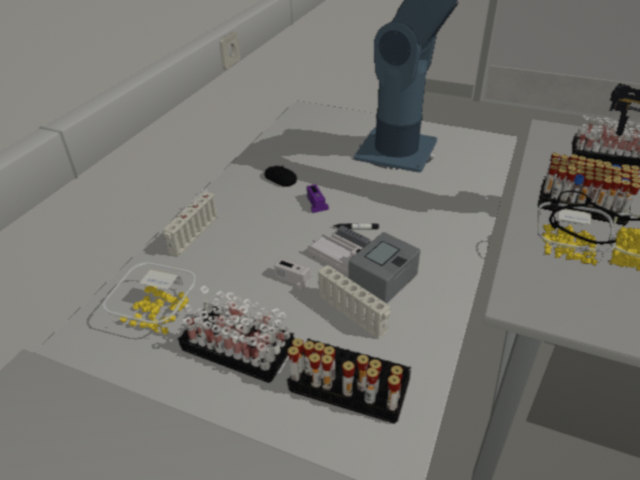

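View pics/top0.png

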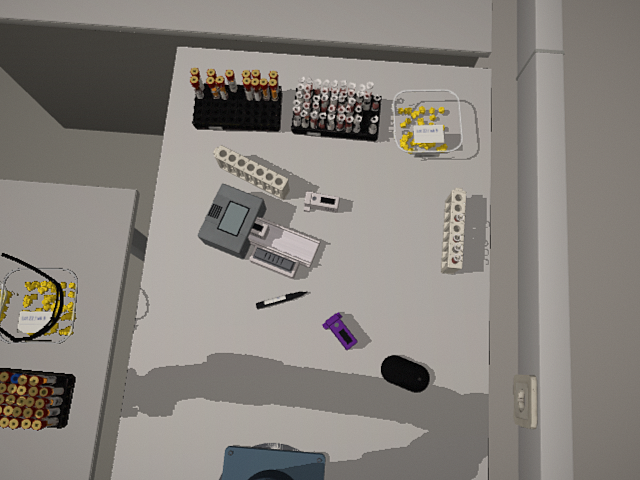

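```bash
cat > h.py <<'E'
import cv2,numpy as np
from cell import r
def cal(n):
    c=r.get_calibration(n); R=cv2.Rodrigues(c["rvec"])[0]; return c["mtx"],R,np.array(c["tvec"]).ravel()
def cloud(n,d):
    K,R,t=cal(n); v,u=np.mgrid[0:480,0:640]
    P=np.stack([(u-K[0,2])/K[0,0]*d,(v-K[1,2])/K[1,1]*d,d],-1)
    return (P-t)@R
def ray(n,u,v,z):
    K,R,t=cal(n); c=-R.T@t; w=R.T@np.array([(u-K[0,2])/K[0,0],(v-K[1,2])/K[1,1],1.]); return c+w*(z-c[2])/w[2]
def proj(n,P):
    K,R,t=cal(n); q=np.atleast_2d(P)@R.T+t; q=q@K.T; return q[:,:2]/q[:,2:]
E
python3 - <<'E'
from h import *
z=np.load("top0.npz");p,d=z["p"],z["d"]
C=cloud("top",d)
cv2.imwrite("pics/topcrop.png",cv2.resize(p[130:320,180:370],None,fx=3.1,fy=3.1,interpolation=cv2.INTER_CUBIC))
sub=C[160:300,190:340]; zz=sub[...,2]
np.set_printoptions(suppress=True,precision=4)
print(np.median(C[300:320,200:240,2]))
h=np.histogram(zz,bins=np.arange(-.005,.12,.004));print(list(zip(h[1].round(3),h[0])))
im=np.clip((zz+.01)/.1*255,0,255).astype(np.uint8)
cv2.imwrite("pics/topz.png",cv2.resize(cv2.applyColorMap(im,2),None,fx=4,fy=4,interpolation=cv2.INTER_NEAREST))
E
```

```text
-0.0007513824553426007
[(np.float64(-0.005), np.int64(5401)), (np.float64(-0.001), np.int64(5790)), (np.float64(0.003), np.int64(1028)), (np.float64(0.007), np.int64(225)), (np.float64(0.011), np.int64(272)), (np.float64(0.015), np.int64(652)), (np.float64(0.019), np.int64(698)), (np.float64(0.023), np.int64(298)), (np.float64(0.027), np.int64(253)), (np.float64(0.031), np.int64(341)), (np.float64(0.035), np.int64(432)), (np.float64(0.039), np.int64(313)), (np.float64(0.043), np.int64(133)), (np.float64(0.047), np.int64(229)), (np.float64(0.051), np.int64(239)), (np.float64(0.055), np.int64(163)), (np.float64(0.059), np.int64(132)), (np.float64(0.063), np.int64(73)), (np.float64(0.067), np.int64(86)), (np.float64(0.071), np.int64(216)), (np.float64(0.075), np.int64(816)), (np.float64(0.079), np.int64(1653)), (np.float64(0.083), np.int64(625)), (np.float64(0.087), np.int64(35)), (np.float64(0.091), np.int64(0)), (np.float64(0.095), np.int64(0)), (np.float64(0.099), np.int64(0)), (np.float64(0.103), np.int64(0)), (np.float64(0.107), np.int64(0)), (np.float64(0.111), np.int64(0)), (np.float64(0.115), np.int64(0))]
```

View pics/topcrop.png

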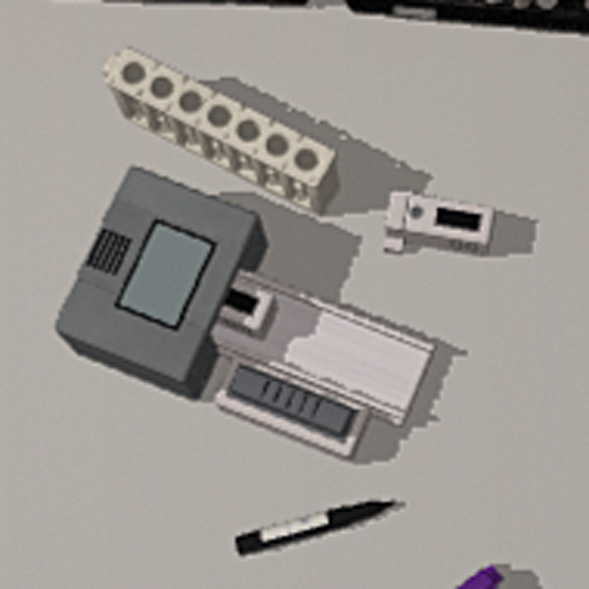

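View pics/topz.png

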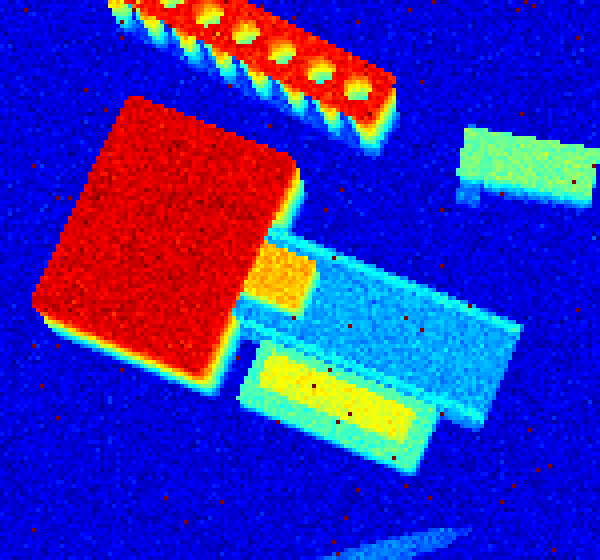

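```bash
cat > fit.py <<'E'
from h import *
np.set_printoptions(suppress=True,precision=4)
def comps(n,d,win,lo,hi,minn=40):
    C=cloud(n,d); Z=cv2.medianBlur(C[...,2].astype(np.float32),3)
    m=np.zeros((480,640),np.uint8); v0,v1,u0,u1=win
    m[v0:v1,u0:u1]=((Z>lo)&(Z<hi))[v0:v1,u0:u1]
    k,l,s,c=cv2.connectedComponentsWithStats(m,connectivity=4)
    out=[]
    for i in range(1,k):
        if s[i,4]>=minn:
            vv,uu=np.nonzero(l==i)
            zm=np.median(C[l==i,2])
            XY=np.array([ray(n,u,v,zm)[:2] for u,v in zip(uu,vv)])
            rc=cv2.minAreaRect((XY*1000).astype(np.float32))
            out.append((s[i,4],(uu.mean(),vv.mean()),zm,XY.mean(0),rc))
    return out
if __name__=="__main__":
    d=np.load("top0.npz")["d"]
    for nm,lo,hi in(("housing",.074,.092),("key",.046,.056),("cart",.056,.067),("outlet",.013,.024),("block",.031,.041)):
        for o in comps("top",d,(160,300,190,345),lo,hi): print(nm,o)
E
python3 fit.py
```

```text
Traceback (most recent call last):
  File "fit.py", line 20, in <module>
    for o in comps("top",d,(160,300,190,345),lo,hi): print(nm,o)
             ~~~~~^^^^^^^^^^^^^^^^^^^^^^^^^^^^^^^^^
  File "fit.py", line 13, in comps
    XY=np.array([ray(n,u,v,zm)[:2] for u,v in zip(uu,vv)])
                 ~~~^^^^^^^^^^
  File "h.py", line 10, in ray
    K,R,t=cal(n); c=-R.T@t; w=R.T@np.array([(u-K[0,2])/K[0,0],(v-K[1,2])/K[1,1],1.]); return c+w*(z-c[2])/w[2]
          ~~~^^^
  File "h.py", line 4, in cal
    c=r.get_calibration(n); R=cv2.Rodrigues(c["rvec"])[0]; return c["mtx"],R,np.array(c["tvec"]).ravel()
ValueError: time passes only in moves, steps and waits
```

```bash
sed -i 's/^def cal(n):/import functools\n@functools.lru_cache(None)\ndef cal(n):/' h.py; python3 fit.py
```

```text
housing (np.int32(531), (np.float64(259.3220338983051), np.float64(172.40489642184556)), np.float64(0.07693563701895481), array([0.7123, 0.0911]), ((718.5281982421875, 101.3938217163086), (157.5725860595703, 33.74757385253906), 66.27686309814453))
housing (np.int32(2737), (np.float64(230.46985750822068), np.float64(218.00840336134453)), np.float64(0.0812649038593256), array([0.5981, 0.1435]), ((598.5569458007812, 143.39695739746094), (105.86012268066406, 136.3946533203125), 72.49873352050781))
key (np.int32(338), (np.float64(273.57988165680473), np.float64(258.8076923076923)), np.float64(0.050807706143001695), array([0.5186, 0.041 ]), ((519.0111083984375, 40.8489990234375), (89.8998031616211, 21.207889556884766), 72.57048034667969))
cart (np.int32(174), (np.float64(259.235632183908), np.float64(228.18965517241378)), np.float64(0.05907320531521135), array([0.5851, 0.0797]), ((585.84033203125, 79.0735092163086), (32.1367301940918, 32.32382583618164), 72.35895538330078))
outlet (np.int32(40), (np.float64(324.625), np.float64(208.75)), np.float64(0.01822647985454769), array([ 0.655 , -0.
[... 392 characters left out ...]
(285.7083333333333), np.float64(297.1875)), np.float64(0.014582184992288496), array([0.4388, 0.0081]), ((438.1106262207031, 9.278868675231934), (8.019804000854492, 37.50200271606445), 23.129859924316406))
block (np.int32(424), (np.float64(321.4693396226415), np.float64(200.18632075471697)), np.float64(0.03887474271028826), array([ 0.6691, -0.0557]), ((668.7523803710938, -56.10291290283203), (79.78355407714844, 31.71347427368164), 84.66327667236328))
block (np.int32(442), (np.float64(273.90497737556564), np.float64(261.79638009049773)), np.float64(0.03501380609599014), array([0.5149, 0.0412]), ((517.71044921875, 41.77044677734375), (109.39027404785156, 40.738548278808594), 71.78591918945312))
```

The candidates in the top view are the white cartridge in the reader's tunnel mouth at px (259,228), a white spare on the bench at (322,201) and a purple look-alike at (340,330). The one meant is at (259,228): the enlarged crop shows it in the mouth of the grey housing, top at about 60 mm. The key is at (274,259). The reader's +x points at 72.5° in the world, with its origin near (0.580, 0.063). I'm moving above it now.

Request:
play_rows --pt "0 0 -5.5 0.023 -0.0335 0 0.3" --pt "0 0 -5.5 0.023 -0.0335 0 0.6" --pt "0 0 -5.5 0.023 -0.0335 0 0.61" --pt "0 0 -5.5 0.023 -0.0335 0 0.61" --pt "0 0 -5.5 0.023 -0.0335 0 0.61" --pt "0 0 -5.5 0.023 -0.0335 0 0.61" --pt "0 0 -5.5 0.023 -0.0335 0 0.61" --pt "0 0 -5.5 0.023 -0.0335 0 0.61" --pt "0 0 -5.5 0.023 -0.0335 0 0.61" --pt "0 0 -5.5 0.023 -0.0335 0 0.61" --grip_force 20

```text
clock: 0.93
tool_pos: [0.3804, 0.289, 0.248]
orientation: [-0.004, 0.577, 0.817, 0.0]
wrist_force: [0.4, 0.4, -0.6]
width: 0.0343
```

Request:
play_rows --pt "0 0 -4.6 0.021 -0.03 -0.01 0.61" --pt "0 0 -4.6 0.021 -0.03 -0.01 0.61" --pt "0 0 -4.6 0.021 -0.03 -0.01 0.61" --pt "0 0 -4.6 0.021 -0.03 -0.01 0.61" --pt "0 0 -4.6 0.021 -0.03 -0.01 0.61" --pt "0 0 -4.6 0.021 -0.03 -0.01 0.61" --pt "0 0 -4.6 0.021 -0.03 -0.01 0.61" --pt "0 0 -4.6 0.021 -0.03 -0.01 0.61" --pt "0 0 0 0 0 0 0.61" --pt "0 0 0 0 0 0 0.61"

```text
clock: 1.77
tool_pos: [0.5566, 0.0261, 0.1643]
orientation: [-0.001, 0.82, 0.573, 0.002]
wrist_force: [-0.8, 0.7, 0.5]
width: 0.0341
```

```bash
cat > w.py <<'E'
import sys
from h import *
from scipy.spatial.transform import Rotation as Ro
np.set_printoptions(suppress=True,precision=4)
TH=np.deg2rad(72.5); O=np.array([.5798,.0632]); ex=np.array([np.cos(TH),np.sin(TH)]); ey=np.array([-ex[1],ex[0]])
def toreader(p): q=np.asarray(p)[:2]-O; return np.array([q@ex,q@ey,p[2]])
def look(tag):
    s=r.get_state(); q=s["orientation"]; R=Ro.from_quat(q[[1,2,3,0]])
    M=R.as_matrix()
    print("t",s["clock"],"tcp",s["tool_pos"],"reader",toreader(s["tool_pos"])*1000,"tooly ang",np.rad2deg(np.arctan2(M[1,1],M[0,1])),"tool z",M[:,2],"w",s["width"],"F",s["wrist_force"])
    p,d=r.read_camera("wrist"); cv2.imwrite(f"pics/{tag}.png",p)
    np.savez(f"{tag}.npz",p=p,d=d,pos=s["tool_pos"],M=M); return p,d
def wcloud(f):
    z=np.load(f); c=r.get_calibration("wrist"); K=c["mtx"];T=c["tool_from_camera"]
    v,u=np.mgrid[0:480,0:640]; x=(u-K[0,2])/K[0,0]; y=(v-K[1,2])/K[1,1]; a=np.hypot(x,y)+1e-12
    k=np.tan(a)/a; D=z["d"]; P=np.stack([x*k*D,y*k*D,D],-1)
    P=P@T[:3,:3].T+T[:3,3]; return P, P@z["M"].T+z["pos"], D
if __name__=="__main__": look(sys.argv[1])
E
python3 w.py w1
```

```text
t 1.7667 tcp [0.5566 0.0261 0.1643] reader [-42.3244  10.937  164.3452] tooly ang -20.102239987317752 tool z [ 0.002   0.0027 -1.    ] w 0.034115760952625966 F [-0.816   0.7428  0.5226]
```

View pics/w1.png

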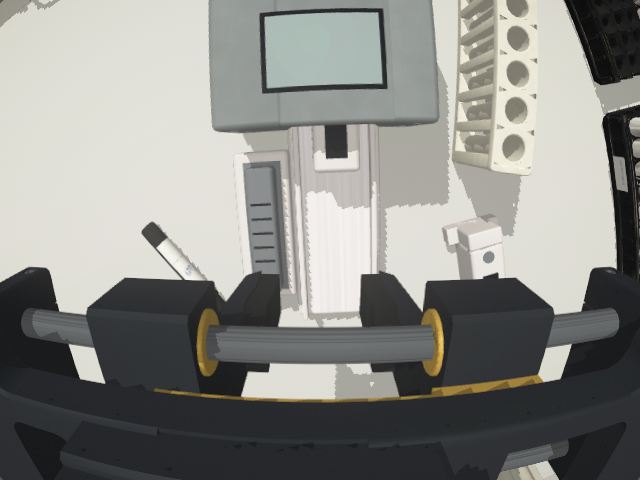

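```bash
cat > m.py <<'E'
import sys
from w import *
T,W,D=wcloud(sys.argv[1]); Z=W[...,2]; ok=D>0
b=np.median(Z[100:200,120:200][ok[100:200,120:200]]); print("bench z",b)
def top(nm,win,lo,hi):
    v0,v1,u0,u1=win; m=np.zeros((480,640),np.uint8)
    m[v0:v1,u0:u1]=(ok&(Z>lo)&(Z<hi))[v0:v1,u0:u1]
    m=cv2.morphologyEx(m,cv2.MORPH_OPEN,np.ones((3,3)))
    k,l,s,c=cv2.connectedComponentsWithStats(m,connectivity=4)
    if k<2: print(nm,"none");return
    i=1+s[1:,4].argmax(); P=W[l==i]; rc=cv2.minAreaRect((P[:,:2]*1000).astype(np.float32))
    R=np.array([toreader(q) for q in P])*1000
    print(nm,s[i],"z",np.median(P[:,2]),"rect",rc,"reader xr",np.percentile(R[:,0],[1,99]),"yr",np.percentile(R[:,1],[1,99]))
top("key",(130,300,220,300),.047,.057)
top("block",(130,300,220,300),.031,.041)
top("cart",(120,200,300,370),.054,.068)
top("outlet",(120,330,280,390),.014,.025)
top("housing",(0,140,190,450),.076,.09)
E
python3 m.py w1.npz
```

```text
bench z -0.00014349295120097416
key [ 244  166   37  108 3066] z 0.05175440740442028 rect ((521.4323120117188, 47.27496337890625), (75.791015625, 20.751178741455078), 72.27104949951172) reader xr [-68.7932   4.0615] yr [40.811  60.7011]
block [ 233  150   64  145 3640] z 0.035950437409144664 rect ((518.3182373046875, 41.1860237121582), (109.150390625, 40.414337158203125), 72.72789001464844) reader xr [-91.4385  14.4764] yr [32.0598 71.364 ]
cart [ 311  124   49   49 2181] z 0.06003228393102994 rect ((585.3772583007812, 76.88646697998047), (30.45022964477539, 30.607019424438477), 72.91087341308594) reader xr [ 0.0004 29.6114] yr [-15.8814  13.2948]
outlet [  298   124    74   191 10024] z 0.020107199035802853 rect ((567.5911865234375, 20.665756225585938), (151.48123168945312, 52.08552932739258), 72.32186889648438) reader xr [-117.0769   28.4117] yr [-26.6708  24.3991]
housing [  209     0   231   132 28441] z 0.08224237547913428 rect ((596.7906494140625, 132.65499877929688), (83.93455505371094, 136.1832275390625), 72.1063232421875) reader xr [ 30.3923 107.1385] yr [-60.5998  70.4077]
```

```bash
sed -i 's/O=np.array(\[.5798,.0632\])/O=np.array([.5810,.0628])/' w.py; python3 - <<'E'
from w import *
T,W,D=wcloud("w1.npz")
for zl,zh in((-.04,-.02),(-.02,-.005),(-.005,.005),(.005,.011),(.011,.018)):
  for s in(-1,1):
    m=(D>0)&(T[...,2]>zl)&(T[...,2]<zh)&(abs(T[...,0])<.03)&(s*T[...,1]>0)&(abs(T[...,1])<.06)
    if m.sum()>5: print(zl,s,m.sum(),"x",np.percentile(T[m,0],[2,50,98])*1000,"y",np.percentile(T[m,1],[2,98])*1000)
tgt=np.array([-.014,.026]); p=O+tgt[0]*ex+tgt[1]*ey
print("target xy",p, "delta",p-np.array([.5566,.0261]))
E
```

```text
-0.04 -1 1222 x [-10.3676   8.1348  10.0267] y [-33.3144 -18.2892]
-0.04 1 1226 x [-10.3964   8.0955   9.9437] y [16.2983 31.5273]
-0.02 -1 962 x [-3.2697  8.0823  9.9532] y [-33.042  -18.3327]
-0.02 1 981 x [-3.6053  8.0817  9.9194] y [16.2781 31.1199]
-0.005 -1 496 x [-8.4666  8.1153  9.9391] y [-31.8329 -18.0543]
-0.005 1 502 x [-6.9688  8.1188  9.8607] y [15.976 30.055]
0.005 -1 248 x [-9.6003  7.9486  9.7401] y [-31.1259 -17.9805]
0.005 1 260 x [-9.1575  7.9459  9.7552] y [15.9916 28.7975]
0.011 -1 101 x [-9.3513  7.925   9.3195] y [-27.8666 -17.988 ]
0.011 1 93 x [-9.1737  8.005   9.4684] y [15.9708 25.7509]
target xy [0.552  0.0573] delta [-0.0046  0.0312]
```

Request:
play_rows --pt "0 0 1.3 -0.001 0.007 -0.02 0.525" --pt "0 0 1.3 -0.001 0.008 -0.02 0.525" --pt "0 0 0 -0.001 0.008 -0.02 0.525" --pt "0 0 0 -0.001 0.006 -0.012 0.525" --pt "0 0 0 0 0 0 0.525" --pt "0 0 0 0 0 0 0.525"

```text
clock: 2.32
tool_pos: [0.5506, 0.0623, 0.0921]
orientation: [-0.001, 0.803, 0.596, 0.003]
wrist_force: [0.7, -0.4, 0.4]
width: 0.0415
```

```bash
python3 w.py w2; python3 - <<'E'
from w import *
T,W,D=wcloud("w2.npz")
R=np.stack([(W[...,:2]-O)@ex,(W[...,:2]-O)@ey,W[...,2]],-1)*1000
m=(D>0)&(abs(R[...,2]-60)<4)&(abs(R[...,1])<25)&(R[...,0]>-20)&(R[...,0]<45)&(T[...,0]>.012)
print("cart",m.sum(),"rx",np.percentile(R[m][:,0],[1,99]),"ry",np.percentile(R[m][:,1],[1,99]))
m=(D>0)&(abs(R[...,2]-52)<3)&(R[...,1]>38)&(R[...,1]<66)&(R[...,0]>-100)&(R[...,0]<20)
print("key",m.sum(),"rx",np.percentile(R[m][:,0],[1,99]),"ry",np.percentile(R[m][:,1],[1,99]),np.median(R[m][:,2]))
for s in(-1,1):
    m=(D>0)&(T[...,2]>.004)&(T[...,2]<.016)&(abs(T[...,0])<.015)&(s*T[...,1]>0)&(abs(T[...,1])<.06)
    if m.sum()>5: print(s,m.sum(),"x",np.percentile(T[m,0],[2,50,98])*1000,"y",np.percentile(T[m,1],[2,98])*1000,"z",T[m,2].max())
E
```

```text
t 2.3167 tcp [0.5506 0.0623 0.0921] reader [-9.6156 28.7969 92.0631] tooly ang -16.76321685543426 tool z [ 0.0039  0.0062 -1.    ] w 0.04153750616310165 F [ 0.6971 -0.4415  0.3598]
cart 3115 rx [ 3.1846 26.4042] ry [-14.0204  14.8408]
key 3390 rx [-83.0214   4.3064] ry [42.2999 61.4819] 51.78863106863468
-1 418 x [-8.7467  8.0417  9.737 ] y [-34.7114 -21.7225] z 0.014792060570511328
1 402 x [-8.6031  8.005   9.8156] y [19.6726 32.6316] z 0.014991850801685441
```

View pics/w2.png

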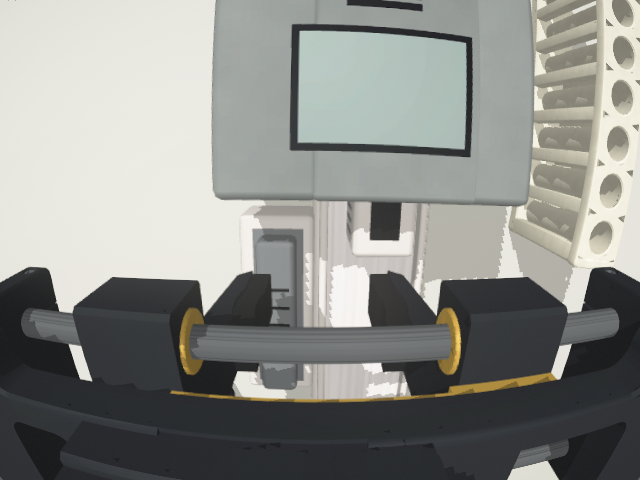

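Request:
play_rows --pt "-0.36 0.22 -0.75 0.0014 -0.005 0 0.525" --pt "0 0 0 0 0 -0.01 0.525" --pt "0 0 0 0 0 -0.008 0.525" --pt "0 0 0 0 0 0 0.525"

```text
clock: 2.7
tool_pos: [0.5546, 0.0564, 0.0762]
orientation: [0.002, 0.807, 0.591, 0.002]
wrist_force: [-0.5, -0.2, 0.0]
width: 0.0418
```

```bash
python3 w.py w3
```

```text
t 2.7 tcp [0.5546 0.0564 0.0762] reader [-14.0032  23.253   76.2307] tooly ang -17.611214524812254 tool z [ 0.0059  0.0001 -1.    ] w 0.0417873380810747 F [-0.4559 -0.1941  0.0208]
```

View pics/w3.png

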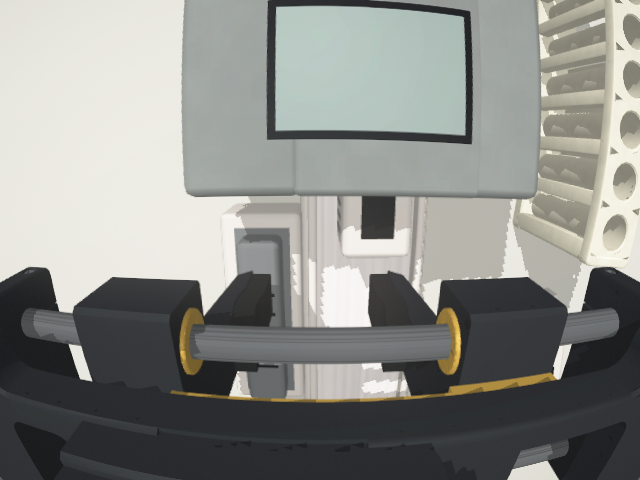

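Request:
play_rows --pt "0 0.3 0 -0.0025 0.001 -0.004 0.525" --pt "0 0 0 0 0 -0.003 0.525" --pt "0 0 0 0 0 0 0.525"

```text
clock: 3.0
tool_pos: [0.5523, 0.0569, 0.0692]
orientation: [0.0, 0.807, 0.59, 0.0]
wrist_force: [0.4, -0.8, 0.7]
width: 0.0418
```

```bash
python3 w.py w4
```

```text
t 3.0 tcp [0.5523 0.0569 0.0692] reader [-14.2966  25.6198  69.1798] tooly ang -17.67498200658321 tool z [ 0.0007  0.0001 -1.    ] w 0.04178910938873528 F [ 0.4372 -0.788   0.6596]
```

View pics/w4.png

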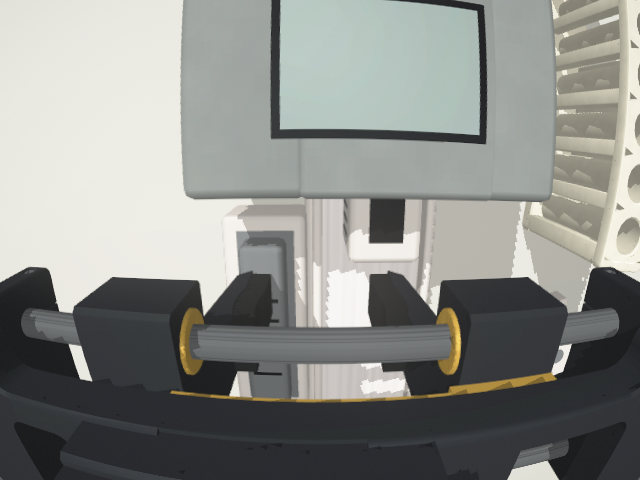

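Request:
play_rows --pt "0 0 0 0 0 -0.004 0.525" --pt "0 0 0 0 0 -0.004 0.525" --pt "0 0 0 0 0 -0.003 0.525"

```text
clock: 3.3
tool_pos: [0.5528, 0.0569, 0.0586]
orientation: [0.0, 0.807, 0.59, 0.001]
wrist_force: [-1.7, -0.4, 4.5]
width: 0.0422
```

```bash
python3 w.py w5
```

```text
t 3.3 tcp [0.5528 0.0569 0.0586] reader [-14.1178  25.1101  58.5648] tooly ang -17.68931939416794 tool z [ 0.0018  0.0006 -1.    ] w 0.04216647319870533 F [-1.6931 -0.3703  4.4526]
```

View pics/w5.png

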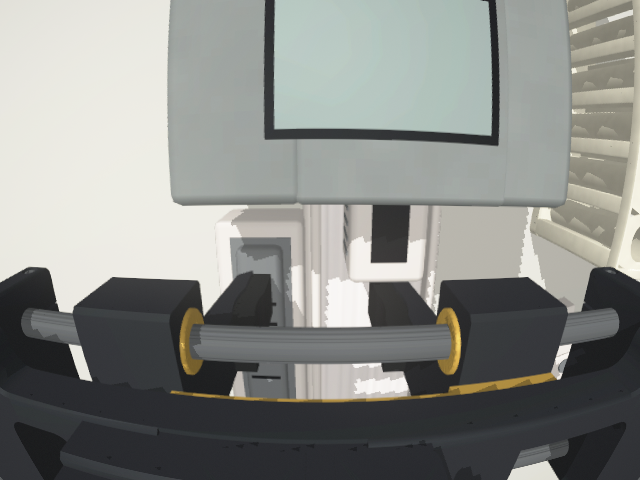

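Request:
play_rows --pt "0 0 0 0 0 -0.0012 0.525" --pt "0 0 0 -0.0008 -0.0024 0 0.525" --pt "0 0 0 -0.0008 -0.0024 0 0.525" --pt "0 0 0 -0.0008 -0.0024 0 0.525" --pt "0 0 0 -0.0008 -0.0024 0 0.525"

```text
clock: 3.77
tool_pos: [0.5506, 0.0484, 0.0575]
orientation: [-0.0, 0.807, 0.59, 0.002]
wrist_force: [-0.4, 2.3, 4.2]
width: 0.0418
```

```bash
python3 w.py w6
```

```text
t 3.7667 tcp [0.5506 0.0484 0.0575] reader [-22.908   24.6641  57.4679] tooly ang -17.669785559604914 tool z [ 0.0038  0.0029 -1.    ] w 0.0417568671133433 F [-0.3958  2.3345  4.23  ]
```

View pics/w6.png

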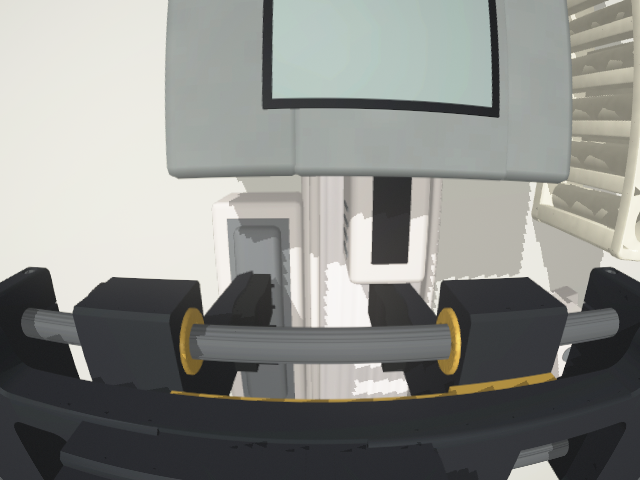

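Request:
play_rows --pt "-0.08 0.1 0 -0.001 -0.0023 0 0.525" --pt "-0.08 0.1 0 -0.001 -0.0023 0 0.525" --pt "0 0 0 -0.001 -0.0023 0 0.525" --pt "0 0 0 -0.0009 -0.0023 0 0.525" --pt "0 0 0 -0.0009 -0.0023 0 0.525" --pt "0 0 0 -0.0009 -0.0023 0 0.525" --pt "0 0 0 -0.0009 -0.0023 0 0.525" --pt "0 0 0 -0.0009 -0.0023 0 0.525"

```text
clock: 4.48
tool_pos: [0.5434, 0.0278, 0.058]
orientation: [0.001, 0.807, 0.59, 0.001]
wrist_force: [-0.3, 1.0, 4.1]
width: 0.0416
```

```bash
python3 w.py w7
```

```text
t 4.4833 tcp [0.5434 0.0278 0.058 ] reader [-44.6853  25.3758  58.0475] tooly ang -17.699234082257263 tool z [ 0.0024 -0.0001 -1.    ] w 0.04158215563499998 F [-0.2867  0.9667  4.0764]
```

View pics/w7.png

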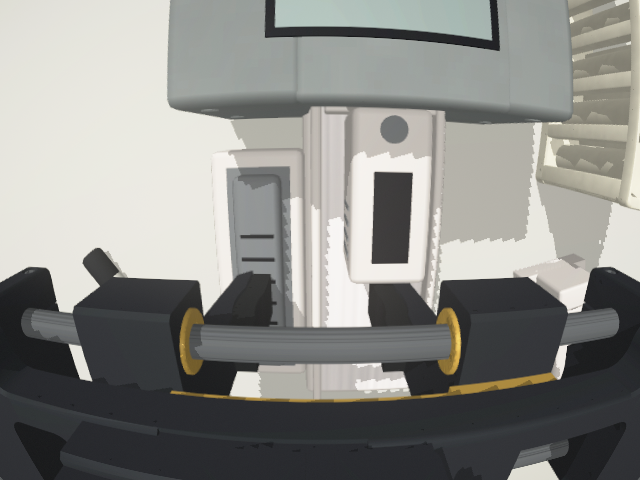

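Request:
play_rows --pt "0 0.1 0 -0.0007 -0.0022 -0.0005 0.525" --pt "0 0 0 -0.0007 -0.0022 0 0.525" --pt "0 0 0 -0.0007 -0.0022 0 0.525" --pt "0 0 0 -0.0007 -0.0022 0 0.525" --pt "0 0 0 -0.0005 -0.0015 0 0.525" --pt "0 0 0 -0.0005 -0.0015 0 0.525"

```text
clock: 5.03
tool_pos: [0.5393, 0.015, 0.0576]
orientation: [0.0, 0.807, 0.59, 0.0]
wrist_force: [1.0, 1.5, 3.3]
width: 0.0419
```

```bash
python3 w.py w8
```

```text
t 5.0333 tcp [0.5393 0.015  0.0576] reader [-58.1579  25.3523  57.6039] tooly ang -17.69576474105457 tool z [ 0.0008  0.0004 -1.    ] w 0.041922524499891055 F [1.0177 1.5383 3.3098]
```

View pics/w8.png

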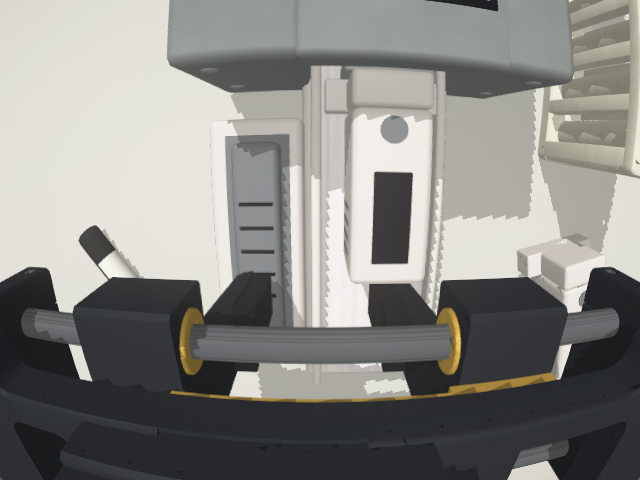

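Request:
play_rows --pt "0 0 0 -0.0004 -0.0011 0 0.525" --pt "0 0 0 -0.0004 -0.0011 0 0.525" --pt "0 0 0 -0.0004 -0.0011 0 0.525" --pt "0 0 0 -0.0004 -0.0011 0 0.525" --pt "0 0 0 0 0 0 0.525"

```text
clock: 5.5
tool_pos: [0.5379, 0.0111, 0.0578]
orientation: [-0.0, 0.807, 0.59, 0.001]
wrist_force: [1.1, 1.3, 4.2]
width: 0.0415
```

```bash
python3 w.py w9; cat > c.py <<'E'
import sys
from w import *
T,W,D=wcloud(sys.argv[1])
R=np.stack([(W[...,:2]-O)@ex,(W[...,:2]-O)@ey,W[...,2]],-1)*1000
m=(D>0)&(abs(R[...,2]-60)<4)&(abs(R[...,1])<22)&(R[...,0]<29)&(R[...,0]>-110)&(T[...,0]>.0115)
print("cart top",m.sum(),"rx",np.percentile(R[m][:,0],[1,99]),"ry",np.percentile(R[m][:,1],[1,99]),np.median(R[m][:,2]))
m=(D>0)&(abs(R[...,2]-34)<3)&(abs(R[...,1])<27)&(R[...,0]>-30)&(R[...,0]<45)
if m.sum(): print("shoulder",m.sum(),"rx",np.percentile(R[m][:,0],[1,99]),"ry",np.percentile(R[m][:,1],[1,99]))
for s in(1,):
    m=(D>0)&(T[...,2]>.0)&(T[...,2]<.016)&(T[...,0]>.005)&(T[...,0]<.0105)&(abs(T[...,1]-.025)<.015)
    print("finger front rx",np.percentile(R[m][:,0],[50,98]))
E
python3 c.py w8.npz; python3 c.py w9.npz
```

```text
t 5.5 tcp [0.5379 0.0111 0.0578] reader [-62.2999  25.5091  57.7961] tooly ang -17.62621683667817 tool z [ 0.0015  0.0015 -1.    ] w 0.04149451215274938 F [1.086  1.3155 4.2229]
cart top 16518 rx [-45.6854  28.2634] ry [-13.6869  15.2698] 60.444278380300574
shoulder 982 rx [-25.2291  32.1316] ry [-23.3699  23.9231]
finger front rx [-50.3943 -49.3832]
cart top 16916 rx [-48.4494  28.1278] ry [-13.6271  15.267 ] 60.02991138111135
shoulder 952 rx [-20.5776  30.3298] ry [-23.4193  23.756 ]
finger front rx [-54.2067 -52.4792]
```

View pics/w9.png

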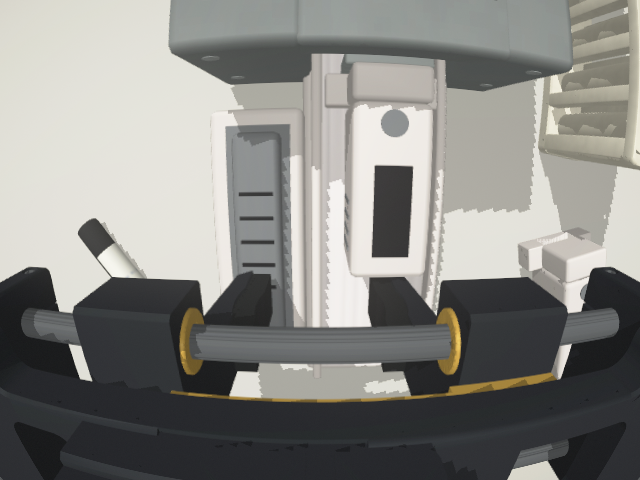

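Request:
play_rows --pt "0 0 0 -0.0006 -0.0019 0 0.525" --pt "0 0 0 -0.0006 -0.0019 0 0.525"

```text
clock: 5.72
tool_pos: [0.5368, 0.0078, 0.0578]
orientation: [-0.0, 0.807, 0.591, 0.001]
wrist_force: [0.1, 3.1, 4.5]
width: 0.0416
```

```bash
python3 w.py w10; python3 c.py w10.npz; python3 - <<'E'
import cv2
p=cv2.imread("pics/w10.png")[20:320,200:480]; cv2.imwrite("pics/w10c.png",cv2.resize(p,None,fx=2,fy=2))
E
```

```text
t 5.7167 tcp [0.5368 0.0078 0.0578] reader [-65.7698  25.5653  57.7837] tooly ang -17.57724267464889 tool z [ 0.0016  0.002  -1.    ] w 0.04156316618619111 F [0.0709 3.0609 4.4549]
cart top 16980 rx [-48.2847  28.0526] ry [-13.6767  15.2128] 60.044170604964975
shoulder 988 rx [-25.6444  30.5945] ry [-23.284   23.8717]
finger front rx [-57.5722 -55.8474]
```

View pics/w10c.png

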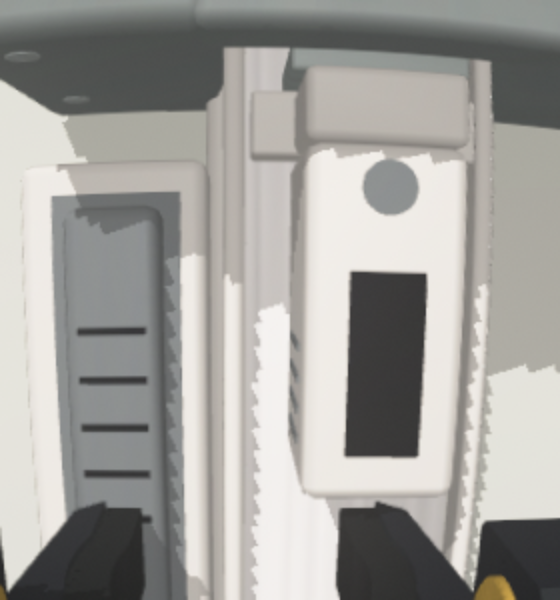

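The cartridge has stopped with its front at about -50 mm, the pusher is flush, and the finger is clear by about 6 mm. Lifting straight up.

Request:
play_rows --pt "0 0 0 0 0 0.004 0.525" --pt "0 0 0 0 0 0.008 0.525" --pt "0 0 0 0 0 0.015 0.525" --pt "0 0 0 0 0 0.03 0.525" --pt "0 0 0 0 0 0.035 0.525" --pt "0 0 0 0 0 0.035 0.525" --pt "0 0 0 0 0 0 0.525"

```text
clock: 6.35
tool_pos: [0.5294, 0.0004, 0.188]
orientation: [-0.001, 0.809, 0.588, -0.007]
wrist_force: [0.5, 0.2, -0.1]
width: 0.042
```

```bash
python3 w.py w11; python3 - <<'E'
from w import *
T,W,D=wcloud("w11.npz")
R=np.stack([(W[...,:2]-O)@ex,(W[...,:2]-O)@ey,W[...,2]],-1)*1000
m=(D>0)&(abs(R[...,2]-60)<3)&(abs(R[...,1])<22)&(R[...,0]<36)&(R[...,0]>-110)
print("cart rx",np.percentile(R[m][:,0],[.5,99.5]),"ry",np.percentile(R[m][:,1],[1,99]),"z",np.percentile(R[m][:,2],[5,50,95]))
m=(D>0)&(abs(R[...,1]-52)<6)&(R[...,0]>-75)&(R[...,0]<0)&(R[...,2]<58)
print("key z",np.percentile(R[m][:,2],[10,50,90]))
p,d=r.read_camera("top");cv2.imwrite("pics/top1.png",p);np.savez("top1.npz",p=p,d=d)
p0=np.load("top0.npz")["p"]
cv2.imwrite("pics/diff.png",np.hstack([p0[130:420,180:480],p[130:420,180:480]]))
E
```

```text
t 6.35 tcp [0.5294 0.0004 0.188 ] reader [-75.0028  30.4201 188.0189] tooly ang -17.906542079828025 tool z [-0.0124 -0.0066 -0.9999] w 0.041996927859752925 F [ 0.4559  0.1726 -0.14  ]
cart rx [-49.2588  28.6031] ry [-14.1096  14.6812] z [58.4005 59.9938 61.2964]
key z [51.096  51.9987 52.9016]
```

View pics/w11.png

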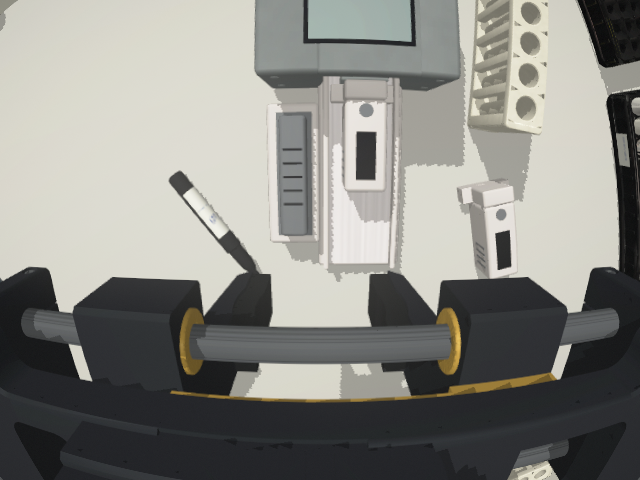

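View pics/diff.png

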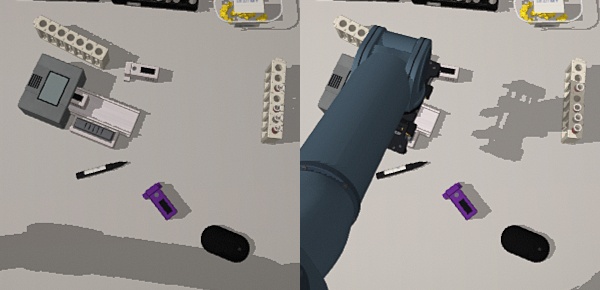

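```bash
python3 - <<'E'
from w import *
for f in("w1.npz","w2.npz","w11.npz"):
    T,W,D=wcloud(f)
    R=np.stack([(W[...,:2]-O)@ex,(W[...,:2]-O)@ey,W[...,2]],-1)*1000
    g=(D>0)
    m=g&(abs(R[...,2]-60)<3)&(abs(R[...,1])<10)&(R[...,0]<36)&(R[...,0]>-60)&(T[...,0]>.012)
    h=g&(abs(R[...,2]-82)<3)&(abs(R[...,1])<40)&(R[...,0]>15)
    f_=g&(R[...,2]<56)&(R[...,2]>25)&(abs(R[...,1])<10)&(R[...,0]<15)&(R[...,0]>-60)&(T[...,0]>.012)
    print(f,"cart",np.percentile(R[m][:,0],[.2,99.8]),"housing edge",np.percentile(R[h][:,0],[.2,1]))
p=cv2.imread("pics/w11.png")[50:210,290:430]; cv2.imwrite("pics/w11c.png",cv2.resize(p,None,fx=4,fy=3.7,interpolation=cv2.INTER_CUBIC))
E
```

```text
w1.npz cart [-0.2529 29.8635] housing edge [29.9761 30.6851]
w2.npz cart [ 2.9613 26.5175] housing edge [30.2341 31.1305]
w11.npz cart [-49.8228  28.9473] housing edge [29.6472 30.157 ]
```

View pics/w11c.png

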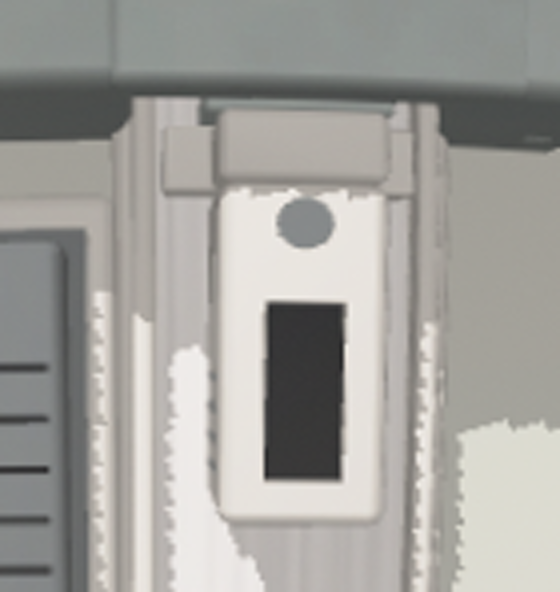

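```bash
python3 -c "
from cell import r
print(r.sign_off())"
```

```text
the job is handed in; nothing more can be done
None
```

The cartridge is out of the reader and standing upright on the outlet, and I handed the job in at about 6.4 s.

- **What I did:** One finger stood about 5 mm in front of the cartridge while the other pressed the key about 8 mm down. The cartridge popped a few millimetres onto the waiting finger. It then followed that finger out at about 28 mm/s, slower at the end. Once it had stopped I backed the finger off about 6 mm and lifted straight up.
- **Cartridge at the end:** It reaches from x ≈ -50 to +30 mm in the reader's frame, well short of the outlet's end at -120. Its top is at 60 mm, so it was not lifted.
- **Key and forces:** The key top is back up at 52 mm. The largest wrist force I read was about 5–6 N.
- **Bystanders:** In the last top view the pen, mouse and purple look-alike look unmoved. The spare and the carrier are partly behind the arm there, but both still stand upright in the last wrist view.
- **Least certain check:** The cartridge travelled about 49.6 mm by camera, good to about 1 mm, against the pusher's 50 mm. The tail therefore measures as level with the mouth, with no clear gap. I take the pusher to be spent because the plate looks flush with the mouth behind the tail, and the cartridge stayed put when the finger left it.

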